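# Unlock the UV steriliser and pack the tip box in its carry case

## Task

The purple tip box is ready in the white UV steriliser: pull up the red spring plunger knob, slide the steel cover fully open until the knob drops back in, lift the tip box out by its short ends, stand it on the grey mat and let go of it. Take it again by its long sides, set it upright in the blue nest of the open carry case with its length running from the case's front to its hinge, let go, then swing the case's upper half shut so that the two halves meet edge to edge all round. Leave the steriliser's cover open and do not disturb the other things on the bench.

Things in the scene. Friction and masses are not known exactly. Their poses are not given: they have to be found in the camera images.
- steriliser: White UV steriliser fixed to the bench, 152 (x) x 216 (y) x 72 mm high, plus 5 mm high rails on top at x = +-70 to +-76 mm. Origin under its centre. An open-topped well (see point well) holds the tip box; the rest (y below +35 mm) is a solid deck under the cover.
- well (a point): Middle of the well's floor, at x 0, y +62, z +16 mm in the steriliser's frame. The well is 128 (x) x 54 (y) mm, its rim 56 mm above this floor. The tip box stands near the middle: some 33 mm free at each end for a finger (a 5 mm high rib on the floor at x = +-38 to +-42), only about 7 mm along its long sides.
- cover (a joint): Flat dark steel cover (138 x 108 x 5 mm, top face 79 mm above the bench) sliding along the steriliser's own -y: 0 = shut over the well, 0.0865 m = open against its stop (well wholly clear). Locked when shut; between about 0.083 and 0.0865 the plunger drops into a second hole. Slides with about 2 to 5 N. The plunger rides on it.
- plunger (a joint): Lift of the spring plunger on the cover in m: 0 = pin down (locked), 0.014 = stop. The cover is free when it is lifted more than 0.010: hold it up while sliding. The spring pulls down with 6 N (down) to 9.5 N (up). Let go part way, the pin rides on the deck.
- knob (a point): Middle of the red plunger knob, an upright cylinder 24 mm in diameter and 36 mm high, 29 mm above the cover's top face; moves with cover and plunger. Shut: at x 0, y +10, z +108 mm in the steriliser's frame. A dark collar of 13 mm radius below it ends 22 mm below this point when the knob is down.
- tip_box: Closed purple pipette-tip box with a clear lid, a plain block 62 (x) x 40 (y) x 54 mm high, about 140 g. Origin in the middle of its underside. It starts in the steriliser's well with its x along the steriliser's x.
- mat: Grey mat fixed on the bench, 140 (x) x 120 (y) x 3 mm thick; origin under its centre (top face at z = 3 mm).
- case: Lower half of the light grey carry case, fixed to the bench: 84 (x) x 120 (y) x 46 mm high. Origin under its centre, front at -x, hinge at +x. Inside: x -35 to +35 mm, y -54 to +54 mm, floor 6 mm above the origin.
- nest (a point): Middle of the blue nest on the case's floor (x 0, y 0, z +6 mm in the case's frame), 70 (x) x 52 (y) mm between the end walls and two blue ribs 6 mm high at y = +-26 to +-29 mm. The tip box stands here with its x along the case's x, either way round, and rises 14 mm above the rim; beyond each rib there is 25 mm for a finger.
- hinge (a point): Middle of the hinge line of the case, at x +42, z +46 mm in the case's frame; the hinge line runs along the case's y.
- case_lid (a joint): Opening angle of the case's upper half, rad: 0 = shut edge to edge, 1.57 = upright at the +x side; starts at 1.65 to 1.95, leaning back (stop 2.05). Shell 84 mm from hinge to front edge, 120 mm wide, 26 mm deep outside, a 40 mm wide tab projects 10 mm at the front. A stiff hinge (0.10 N m) keeps it where it is left: 1 to 3 N at its edge moves it. No catch.
- lid_edge (a point): Middle of the upper half's front edge on its outer face: 84 mm from the hinge line along the shell and 26 mm outward. Shut: x -42, z +72 mm in the case's frame. Upright (1.57): 84 mm above the hinge and 26 mm behind it (+x of the case).
- green_bottle: green drink bottle with green cap, 231 mm tall, 68 mm across; origin under its centre; bystander
- amber_bottle: brown reagent bottle with black cap, 130 mm tall, 64 mm across; origin under its centre; bystander
- tube_rack: orange rack 80 x 170 x 54 mm holding four capped tubes (102 mm tall in all); origin under its centre, long along its y; bystander
- cool_rack: low blue cooling block 60 x 100 x 34 mm with small holes; origin under its centre; bystander
- pipette: white and red hand pipette lying flat, about 220 mm long along its y, 32 mm high; bystander
Mind the look-alikes: they are no part of the job. What is shaped like the case but green is not meant.

How it is judged:
On the way, in this order (a step that is already met when the one before it is completed fails the run):
1. the cover is fully open and the plunger has dropped into its hole (value of joint cover above 0.08 m and value of joint plunger below 0.003 m), for 0.2 s.
2. the tip box stands on the mat, let go (x of tip_box in the frame of mat between -0.06 and 0.06 m and y of tip_box in the frame of mat between -0.05 and 0.05 m and z of tip_box in the frame of mat between 0 and 0.006 m and angle between tip_box's own z axis and vertical below 0.08 rad and contact force between the fingers and tip_box below 0.05 N and linear speed of tip_box below 0.02 m/s), for 0.2 s.
3. the tip box stands in the nest of the case, let go (x of tip_box in the frame of case between -0.007 and 0.007 m and y of tip_box in the frame of case between -0.009 and 0.009 m and z of tip_box in the frame of case between 0.003 and 0.01 m and angle between tip_box's own z axis and vertical below 0.08 rad and angle between the x axis of tip_box and the x axis of case, either way round below 0.25 rad and contact force between the fingers and tip_box below 0.05 N and linear speed of tip_box below 0.02 m/s), for 0.2 s.
At the end, for the whole second after the job is handed in: Tip box upright, released, at rest in the case nest (7 mm in x, 9 mm in y of the case centre, length along case x within 0.25 rad); case shut to 0.035 rad (3 mm at the front edge); steriliser cover still open over 80 mm with its plunger down (under 3 mm) (all of step 1 and all of step 3 and value of joint case_lid below 0.035 rad); the robot touches nothing.
It fails at once if a bystander is moved by more than 30 mm or tipped (distance of any of green_bottle, amber_bottle, tube_rack, cool_rack, pipette from where it was at the start of the episode above 0.03 m or angle between any of green_bottle, amber_bottle, tube_rack, cool_rack, pipette's own z axis and vertical above 0.4 rad).
It fails at once if the tip box is tipped over (angle between tip_box's own z axis and vertical above 0.7 rad).
It also fails if it takes over 72 s, if anything falls off the work surface, if the arm or the gripper's body presses on something with over 40 N, if the wrist force passes 120 N, or if a joint passes its speed limit or range.

## Robot

A 6-joint arm with a two-finger parallel gripper is mounted at the origin on the work surface. World frame = base frame: x ahead of the robot, y to its left, z up, the work surface at z = 0. Lengths are in m, angles in rad, forces in N, time in s.
With the tool pointing down it reaches from about 0.3 to 0.775 m from the base axis. Payload 14.6 kg.
Tool frame: the origin (TCP) lies midway between the tips of the shut fingers; the grasp point (between the pads) lies 19 mm behind it (ctrl.grip_depth is the distance from the TCP to the grasp point, in m); z points along the fingers, x is the direction in which the jaws open and shut, and the axes are right-handed (so a half turn about z gives the same grasp; the last joint's range is limited). The gripper opens to 94 mm and grips with 3 to 60 N. Pads are 16 mm wide; open, the fingers measure 119 mm over their backs; the gripper's body (75 mm by 177 mm) begins 78 mm behind the grasp point.
Start: joints at [1.07, 0.3, 1.521, -0, 1.321, -0.067], TCP at [0.231, 0.499, 0.205] pointing down, gripper open.
Joint ranges: [-3.03, 3.03], [-0.79, 2.21], [0.23, 2.52], [-1.04, 4.18], [0, 3.07], [-2.55, 2.55]. Speed limits (rad/s): [2.22, 2.22, 2.57, 3.14, 3.14, 3.14].

## Interface

Orientations are given as [roll, pitch, yaw] about the fixed x, y, z axes, in that order (R = Rz(yaw) Ry(pitch) Rx(roll)).
In Python, from station import ctrl gives the robot as it stands.
- The arm moves only by the tool play_rows, never from a script. Its argument "steps" is a list that holds one entry, the list of rows, each a list of 7 numbers: the shift along the tool's x, y, z in cm, then the turn, a rotation vector about the tool's x, y, z in rad, then the opening, from 0 (shut) to 1 (fully open). In form: [[[x, y, z, ax, ay, az, hand], ...]]. A call has 1 to 20 rows; each row is the pose to reach, as a shift and turn from the pose measured when the call began, along the tool's axes at that moment; what a row does not reach only later rows make up. A row lasts 1/12 s, in which the tool goes at most 41.7 mm and 7.16 degrees, less where a joint would pass 70% of its speed; a pose out of reach is approached as far as the arm can. A call with a gripper value outside its range is refused whole. The fingers move at their own pace and stop on an object; "force" is the grip in N (left out, the last holds). Time passes only in rows, so rows that repeat a pose let the fingers close. It gives the time, the measured TCP pose, the force and the opening at its end, in the units of the state.
- ctrl.get_obs(): the state, without advancing time (a new reading comes with each control period).
- ctrl.camera(name): name is "scene" or "top" or "wrist"; returns a dict with "frame" (400x640x3 uint8, blue, green, red), "fovy" (degrees; the focal length in pixels is half the picture's height over the tangent of half this angle, whatever the lens; pixels are square), "cx", "cy" (the principal point, pixels), "D" ([k1, k2, p1, p2, k3] as OpenCV has them; the pictures are not rectified), "world_to_cam" (4x4, takes a point from world to camera coordinates). Camera axes: x right, y up, looking along -z (the intrinsics and any distortion apply to the point x, -y, -z); pixel columns grow to the right and rows downward; lengths in m; the calibration is good to about 2 mm. A picture is of the moment at which its call begins. There is no depth.
- ctrl.hand_in(): hands the job in, once; it reports no verdict.
The state is a dict: "time_s": time; "qpos": joint angles; "joint_vel": joint speeds; "tau": joint torques, N m; "ee_pos": TCP position; "eef_rot": TCP orientation; "force": force on the tool from outside, world axes, zero at the start; "moment": the same for the moment, N m; "grip_width": finger opening in m.
Only numpy, scipy, OpenCV 4.12 (cv2) and the standard library are available. Lean on these libraries where they do the work, as an engineer would, in place of code of your own. Each camera call takes 0.05 s, during which the arm holds its last target. There are 200 camera calls.

## Working session

There is one attempt and no reset: what is moved stays moved. The work goes in short steps, Python scripts to look and compute and a tool call to move; the robot and the scene stay as the last step left them, time stands still between calls to the robot, and variables do not carry over. Pictures are saved under pics/ and viewed, about 8 in all and at most 12, crops included, and the job is handed in when it is done.

Besides the shell and the picture viewer there is one more tool, called after "Emit:" as name(argument=value, ...), one argument or row to a line, values as JSON. play_rows: Moves the arm, as the interface text tells. Its arguments: {"type":"object","properties":{"steps":{"type":"array"},"force":{"type":"number"}},"required":["steps"]}

```bash
mkdir -p pics; ls
cat > h.py <<'E'
from station import ctrl
import numpy as np, cv2, pickle
def snap(n,tag):
    c=ctrl.camera(n); cv2.imwrite(f'pics/{tag}.png',c['frame']); pickle.dump(c,open(f'pics/{tag}.pkl','wb')); return c
def load(tag): return pickle.load(open(f'pics/{tag}.pkl','rb'))
def K(c):
    f=200/np.tan(np.radians(c['fovy'])/2); return np.array([[f,0,c['cx']],[0,f,c['cy']],[0,0,1.]])
def proj(c,P):
    P=np.atleast_2d(np.asarray(P,float)); T=np.array(c['world_to_cam']); q=P@T[:3,:3].T+T[:3,3]; q=q*[1,-1,-1]
    return cv2.projectPoints(q,np.zeros(3),np.zeros(3),K(c),np.array(c['D'],float))[0].reshape(-1,2)
def back(c,uv,z):
    uv=np.array(uv,float).reshape(-1,1,2); n=cv2.undistortPoints(uv,K(c),np.array(c['D'],float)).reshape(-1,2)
    d=np.c_[n[:,0],-n[:,1],-np.ones(len(n))]; T=np.array(c['world_to_cam']); R=T[:3,:3]; o=-R.T@T[:3,3]; d=d@R
    return o+d*((np.broadcast_to(z,len(n))-o[2])/d[:,2])[:,None]
E
python3 - <<'E'
from h import *
for n in ['scene','top']:
    c=snap(n,n+'0'); print(n,c['fovy'],c['cx'],c['cy'],c['D']); T=np.array(c['world_to_cam']); print(-T[:3,:3].T@T[:3,3])
print(ctrl.get_obs())
E
```

```text
pics
scene 54.42523546769538 318.2407703985337 196.27860007102575 [-0.02178099  0.          0.          0.          0.        ]
[ 0.95804327 -0.51635675  1.21195961]
top 54.14876666562647 322.36736954848686 194.38824429087478 [0.0265192 0.        0.        0.        0.       ]
[ 0.37026464 -0.00776861  1.37526309]
{'time_s': 0.1, 'qpos': array([ 1.07041189e+00,  3.00411914e-01,  1.52150664e+00, -9.70183533e-06,
        1.32068915e+00, -6.66277304e-02]), 'joint_vel': array([-0.00110832, -0.00180074, -0.00066085, -0.00132469,  0.00102051,
       -0.00109949]), 'tau': array([ 1.86628225e-03, -5.32637107e+01, -3.53289592e+01,  7.09380442e-02,
        2.34230363e-02, -4.07559980e-05]), 'ee_pos': array([0.23106453, 0.49885697, 0.20495028]), 'eef_rot': array([-3.14153445e+00,  1.01341753e-03,  1.13704206e+00]), 'force': array([-0.45133237, -0.59389287, -0.08824196]), 'moment': array([-0.00104203, -0.02534997,  0.00457302]), 'grip_width': 0.09369072351679575}
```

View pics/top0.png

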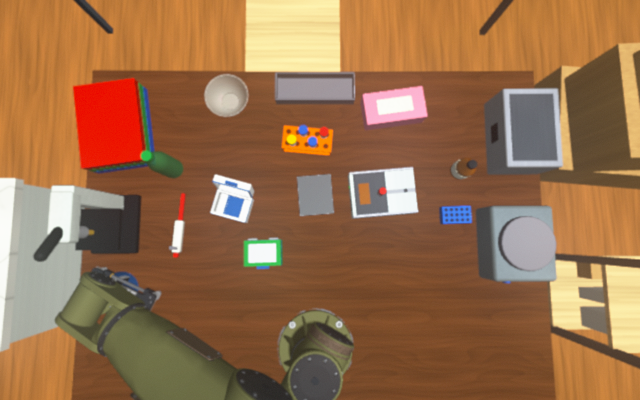

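View pics/scene0.png

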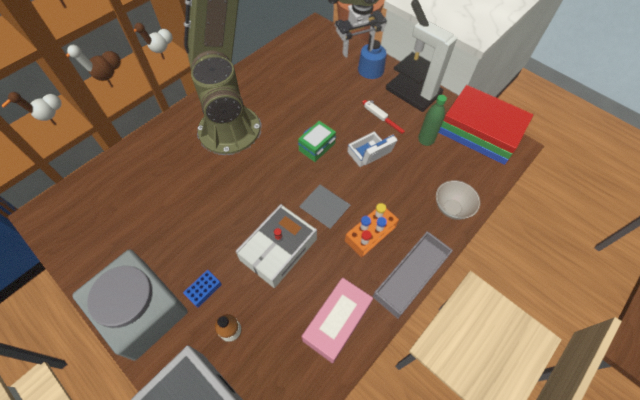

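Top view: steriliser at (383,192), knob (382,191) and shut cover to the left (+y). Mat is at (315,195), the case at (233,203) with its hinge up the picture (+x), and the green look-alike at (262,252). Next I enlarge these areas for corners.

Run:
```python
import cv2,numpy as np
t=cv2.imread('pics/top0.png')
a=cv2.resize(t[160:225,340:425],None,fx=7,fy=7,interpolation=cv2.INTER_CUBIC)[:,:]
b=cv2.resize(t[160:225,200:340],None,fx=5.7,fy=5.7,interpolation=cv2.INTER_CUBIC)
# stack scaled
a=cv2.resize(t[160:225,200:425],None,fx=3.5,fy=3.5,interpolation=cv2.INTER_CUBIC)
s=cv2.imread('pics/scene0.png'); b=cv2.resize(s[120:290,230:400],None,fx=2,fy=2,interpolation=cv2.INTER_CUBIC)
o=np.zeros((a.shape[0]+b.shape[0],a.shape[1],3),np.uint8); o[:a.shape[0]]=a; o[a.shape[0]:,:b.shape[1]]=b
print(o.shape); cv2.imwrite('pics/crop0.png',o)
```

```text
(568, 788, 3)
```

View pics/crop0.png

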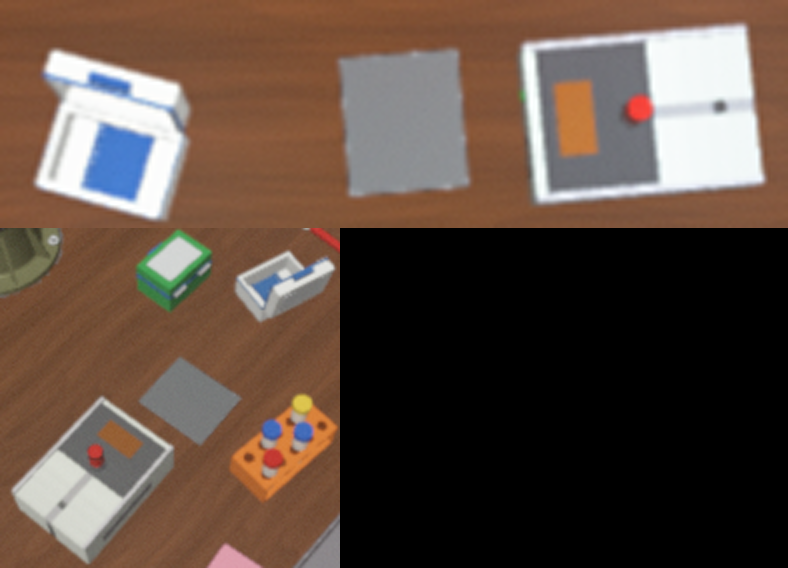

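Crop shows the steriliser (corners about (523,43)–(764,184)), the mat and the case, the last with its yaw turned about -15°. Computing poses.

Run:
```python
from h import *
c=load('top0')
def px(l): return [((u+.5)/3.5-.5+200,(v+.5)/3.5-.5+160) for u,v in l]
def fit(name,uv,M,z):
    W=back(c,px(uv),z)[:,:2]; M=np.array(M,float)
    m=M.mean(0); w=W.mean(0); A=(M-m); B=(W-w)
    a=np.arctan2((A[:,0]*B[:,1]-A[:,1]*B[:,0]).sum(),(A*B).sum()); R=np.array([[np.cos(a),-np.sin(a)],[np.sin(a),np.cos(a)]])
    o=w-R@m; print(name,o.round(4),'yaw',a.round(3),'res mm',((W-(M@R.T+o))*1000).round(1).tolist())
fit('cover',[(536,48),(646,40),(658,184),(550,193)],[(.069,.106),(.069,-.002),(-.069,-.002),(-.069,.106)],.079)
fit('steri',[(523,43),(747,26),(764,184),(537,203)],[(.076,.108),(.076,-.108),(-.076,-.108),(-.076,.108)],.075)
print('knob',back(c,px([(640,108)]),.126))
fit('mat',[(339,59),(458,50),(469,186),(349,195)],[(.07,.06),(.07,-.06),(-.07,-.06),(-.07,.06)],.003)
fit('nest',[(100,125),(153,137),(133,200),(82,187)],[(.035,.026),(.035,-.026),(-.035,-.026),(-.035,.026)],.006)
fit('case',[(37,185),(165,219),(188,135)],[(-.042,.06),(-.042,-.06),(.042,-.06)],.046)
```

```text
cover [ 0.5216 -0.2387] yaw 0.072 res mm [[0.7, -1.0], [0.4, 0.9], [-0.4, 2.6], [-0.7, -2.5]]
steri [ 0.5204 -0.2309] yaw 0.076 res mm [[1.1, 0.5], [0.6, -0.5], [-0.4, -0.6], [-1.3, 0.6]]
knob [[ 0.51963853 -0.21969053  0.126     ]]
mat [ 0.5208 -0.0018] yaw 0.073 res mm [[-0.9, 0.4], [-0.8, -0.5], [0.7, -0.3], [1.0, 0.3]]
nest [0.4813 0.2845] yaw -0.262 res mm [[-3.2, 1.6], [-2.0, -1.1], [2.7, -0.5], [2.4, -0.0]]
case [0.4801 0.2784] yaw -0.275 res mm [[0.4, 4.7], [-0.5, -3.3], [0.1, -1.4]]
```

```bash
cat >> h.py <<'E'
from scipy.spatial.transform import Rotation as Ro
def row(p,yaw):
    "row numbers for tool-down target"
    o=ctrl.get_obs(); R=Ro.from_euler('xyz',o['eef_rot']); T=Ro.from_euler('xyz',[np.pi,0,yaw])
    print('from',o['ee_pos'].round(4),o['eef_rot'].round(3),'t',o['time_s'],'F',o['force'].round(1),'w',round(o['grip_width'],4))
    print('row',(R.inv().apply(np.array(p)-o['ee_pos'])*100).round(2),(R.inv()*T).as_rotvec().round(3))
E
python3 -c "
from h import *
row([.5197,-.221,.205],.075)"
```

```text
from [0.2311 0.4989 0.205 ] [-3.142e+00  1.000e-03  1.137e+00] t 0.1 F [-0.5 -0.6 -0.1] w 0.0937
row [-5.319e+01  5.644e+01  5.000e-02] [0.000e+00 1.000e-03 1.062e+00]
```

Emit:
play_rows(
  steps=[
    [[-53.2, 56.5, 0, 0, 0, 1.06, 1], [-53.2, 56.5, 0, 0, 0, 1.06, 1], [-53.2, 56.5, 0, 0, 0, 1.06, 1], [-53.2, 56.5, 0, 0, 0, 1.06, 1], [-53.2, 56.5, 0, 0, 0, 1.06, 1], [-53.2, 56.5, 0, 0, 0, 1.06, 1], [-53.2, 56.5, 0, 0, 0, 1.06, 1], [-53.2, 56.5, 0, 0, 0, 1.06, 1], [-53.2, 56.5, 0, 0, 0, 1.06, 1], [-53.2, 56.5, 0, 0, 0, 1.06, 1], [-53.2, 56.5, 0, 0, 0, 1.06, 1], [-53.2, 56.5, 0, 0, 0, 1.06, 1], [-53.2, 56.5, 0, 0, 0, 1.06, 1], [-53.2, 56.5, 0, 0, 0, 1.06, 1], [-53.2, 56.5, 0, 0, 0, 1.06, 1], [-53.2, 56.5, 0, 0, 0, 1.06, 1], [-53.2, 56.5, 0, 0, 0, 1.06, 1], [-53.2, 56.5, 0, 0, 0, 1.06, 1], [-53.2, 56.5, 0, 0, 0, 1.06, 1], [-53.2, 56.5, 0, 0, 0, 1.06, 1]],
  ],
)

```text
time_s: 1.77
ee_pos: [0.5206, -0.2253, 0.2042]
eef_rot: [3.141, 0.002, 0.074]
force: [-0.4, -0.0, -0.2]
grip_width: 0.094
```

Run:
```python
from h import *
c=snap('wrist','w1'); f=c['frame'].astype(int)
b,g,r=f[...,0],f[...,1],f[...,2]
m=((r>120)&(g<70)&(b<80)).astype(np.uint8)
n,l,s,ce=cv2.connectedComponentsWithStats(m)
for i in range(1,n):
    if s[i,4]>100: print(s[i],ce[i],back(c,[ce[i]],.126))
print(proj(c,[.5198,-.221,.126]))
row([.5198,-.2210,.091],.075)
```

```text
[534   0  40  35 969] [555.03921569  15.46749226] [[ 0.70371875 -0.04300547  0.126     ]]
[[320.71272185 204.63058114]]
from [ 0.52   -0.2231  0.2043] [3.142e+00 2.000e-03 7.400e-02] t 1.8167 F [-0.5  0.6  0.1] w 0.0941
row [ 1.000e-02 -2.200e-01  1.133e+01] [ 0.     0.002 -0.001]
```

View pics/w1.png

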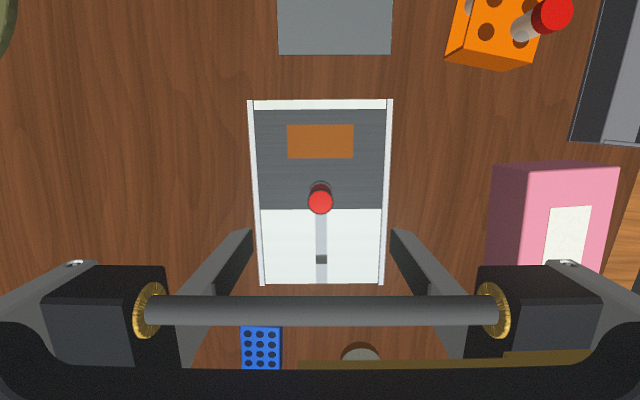

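Wrist view: knob top at about (320,201) against a predicted (320.7,204.6), so it agrees within a few mm. Descending and gripping.

Emit:
play_rows(
  steps=[
    [[0, -0.3, 3, 0, 0, 0, 0.7], [0, -0.3, 6, 0, 0, 0, 0.7], [0, -0.3, 8.5, 0, 0, 0, 0.7], [0, -0.3, 10.5, 0, 0, 0, 0.7], [0, -0.3, 11.3, 0, 0, 0, 0.7], [0, -0.3, 11.3, 0, 0, 0, 0.7], [0, -0.3, 11.3, 0, 0, 0, 0.1], [0, -0.3, 11.3, 0, 0, 0, 0.1], [0, -0.3, 11.3, 0, 0, 0, 0.1], [0, -0.3, 11.3, 0, 0, 0, 0.1], [0, -0.3, 11.3, 0, 0, 0, 0.1], [0, -0.3, 11.3, 0, 0, 0, 0.1], [0, -0.3, 11.3, 0, 0, 0, 0.1], [0, -0.3, 11.3, 0, 0, 0, 0.1]],
  ],
  force=50,
)

```text
time_s: 2.98
ee_pos: [0.5192, -0.2202, 0.0915]
eef_rot: [-3.142, 0.003, 0.074]
force: [-4.7, -0.1, 4.5]
grip_width: 0.0234
```

Emit:
play_rows(
  steps=[
    [[0, 0, -0.6, 0, 0, 0, 0.1], [0, 0, -1.2, 0, 0, 0, 0.1], [0, 0, -1.25, 0, 0, 0, 0.1], [0, 0, -1.25, 0, 0, 0, 0.1], [0, 0, -1.25, 0, 0, 0, 0.1]],
  ],
)

```text
time_s: 3.4
ee_pos: [0.5191, -0.2202, 0.1036]
eef_rot: [-3.141, 0.003, 0.074]
force: [0.2, -2.3, -9.8]
grip_width: 0.0233
```

Force -9.8 N matches the spring at full lift. Sliding.

Emit:
play_rows(
  steps=[
    [[0, 1.5, 0, 0, 0, 0, 0.1], [0, 3, 0, 0, 0, 0, 0.1], [0, 4.5, 0, 0, 0, 0, 0.1], [0, 6, 0, 0, 0, 0, 0.1], [0, 7.2, 0, 0, 0, 0, 0.1], [0, 8.1, 0, 0, 0, 0, 0.1], [0, 8.6, 0, 0, 0, 0, 0.1], [0, 8.7, 0, 0, 0, 0, 0.1], [0, 8.7, 0, 0, 0, 0, 0.1], [0, 8.7, 0, 0, 0, 0, 0.1]],
  ],
)

```text
time_s: 4.23
ee_pos: [0.526, -0.3068, 0.1031]
eef_rot: [-3.139, 0.003, 0.074]
force: [6.0, 8.8, -9.4]
grip_width: 0.0235
```

Emit:
play_rows(
  steps=[
    [[0, -0.1, 0.6, 0, 0, 0, 0.1], [0, -0.1, 1.15, 0, 0, 0, 0.1], [0, -0.1, 1.15, 0, 0, 0, 0.1], [0, -0.1, 1.15, 0, 0, 0, 0.1], [0, -0.1, 1.15, 0, 0, 0, 0.6], [0, -0.1, 1.15, 0, 0, 0, 0.6], [0, -0.1, 1.15, 0, 0, 0, 0.6], [0, -0.1, 1.15, 0, 0, 0, 0.6], [0, -0.1, 1.15, 0, 0, 0, 0.6]],
  ],
)

```text
time_s: 4.98
ee_pos: [0.5259, -0.3061, 0.0918]
eef_rot: [-3.14, 0.002, 0.074]
force: [0.0, -0.8, -0.0]
grip_width: 0.0533
```

Emit:
play_rows(
  steps=[
    [[0, 0, -3, 0, 0, 0, 0.6], [0, 0, -7, 0, 0, 0, 0.6], [0, 0, -11, 0, 0, 0, 0.8], [0, -4, -11, 0, 0, 0, 0.8], [0, -8, -11, 0, 0, 0, 0.8], [0, -12, -11, 0, 0, 0, 0.8], [0, -13.7, -11, 0, 0, 0, 0.8], [0, -13.7, -11, 0, 0, 0, 0.8], [0, -13.7, -11, 0, 0, 0, 0.8], [0, -13.7, -11, 0, 0, 0, 0.8]],
  ],
)

```text
time_s: 5.82
ee_pos: [0.5162, -0.1706, 0.2022]
eef_rot: [-3.14, 0.002, 0.073]
force: [-0.0, -0.2, -0.6]
grip_width: 0.0751
```

Run:
```python
from h import *
c=snap('wrist','w2'); print(ctrl.get_obs()['ee_pos'])
cv2.imwrite('pics/w2c.png',cv2.resize(c['frame'][90:300,200:440],None,fx=3,fy=2.85,interpolation=cv2.INTER_CUBIC)[:600])
print(proj(c,[[.5158,-.169,.070]]))
```

```text
[ 0.51614804 -0.17078587  0.20212176]
[[321.01988523 195.03882518]]
```

View pics/w2c.png

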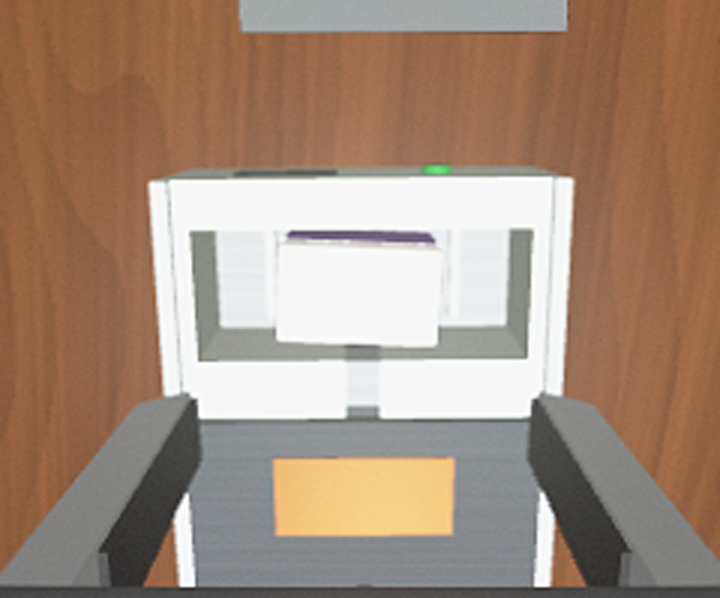

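The box top is in view in the open well, with crop corners (279,241), (440,246), (437,347) and (277,341). Well rim corners are (190,230), (533,229), (529,360) and (199,360).

Run:
```python
from h import *
c=load('w2')
px=lambda l:[((u+.5)/3-.5+200,(v+.5)/2.85-.5+90) for u,v in l]
for n,l,z in [('box',[(279,241),(440,246),(437,347),(277,341)],.070),('rim',[(190,230),(533,229),(529,360),(199,360)],.072)]:
    W=back(c,px(l),z)[:,:2]; print(n,W.mean(0).round(4),'yaws',[np.arctan2(*(W[b]-W[a])[::-1]).round(3) for a,b in((0,1),(3,2))],np.linalg.norm(np.roll(W,-1,0)-W,axis=1).round(4))
row([*(back(c,px([(279,241),(440,246),(437,347),(277,341)]),.07).mean(0)[:2]),.030],.045)
```

```text
box [ 0.5134 -0.1668] yaws [np.float64(0.04), np.float64(0.033)] [0.0603 0.0414 0.0618 0.0409]
rim [ 0.5151 -0.1669] yaws [np.float64(0.076), np.float64(0.074)] [0.1271 0.0534 0.1274 0.053 ]
from [ 0.5161 -0.1708  0.2021] [-3.14e+00  2.00e-03  7.30e-02] t 5.8667 F [ 0.3 -0.4 -0.2] w 0.075
row [-0.2  -0.39 17.21] [-0.002  0.002  0.028]
```

Emit:
play_rows(
  steps=[
    [[-0.2, -0.35, 4, 0, 0, 0.03, 0.82], [-0.2, -0.35, 8, 0, 0, 0.03, 0.82], [-0.2, -0.35, 11, 0, 0, 0.03, 0.82], [-0.2, -0.35, 14, 0, 0, 0.03, 0.82], [-0.2, -0.35, 16.2, 0, 0, 0.03, 0.82], [-0.2, -0.35, 17.1, 0, 0, 0.03, 0.82], [-0.2, -0.35, 17.1, 0, 0, 0.03, 0.82], [-0.2, -0.35, 17.1, 0, 0, 0.03, 0.5], [-0.2, -0.35, 17.1, 0, 0, 0.03, 0.5], [-0.2, -0.35, 17.1, 0, 0, 0.03, 0.5], [-0.2, -0.35, 17.1, 0, 0, 0.03, 0.5], [-0.2, -0.35, 17.1, 0, 0, 0.03, 0.5]],
  ],
  force=20,
)

```text
time_s: 6.87
ee_pos: [0.5142, -0.1677, 0.0326]
eef_rot: [-3.141, 0.0, 0.043]
force: [-1.0, -1.5, 6.6]
grip_width: 0.062
```

Emit:
play_rows(
  steps=[
    [[0, 0, -2, 0, 0, 0, 0.5], [0, 0, -5, 0, 0, 0, 0.5], [0, 0, -8, 0, 0, 0, 0.5], [0, 0, -9.5, 0, 0, 0, 0.5], [0.3, -4, -9.5, 0, 0, 0, 0.5], [0.7, -8, -9.5, 0, 0, 0, 0.5], [1.1, -12, -9.5, 0, 0, 0, 0.5], [1.4, -15.5, -9.5, 0, 0, 0, 0.5], [1.4, -16.5, -8, 0, 0, 0, 0.5], [1.4, -16.5, -5, 0, 0, 0, 0.5], [1.4, -16.5, -2, 0, 0, 0, 0.5], [1.4, -16.5, 0.5, 0, 0, 0, 0.5], [1.4, -16.5, 0.9, 0, 0, 0, 0.5], [1.4, -16.5, 0.9, 0, 0, 0, 0.5]],
  ],
)

```text
time_s: 8.03
ee_pos: [0.5207, -0.0022, 0.0233]
eef_rot: [-3.141, 0.002, 0.043]
force: [-0.1, 0.6, -0.3]
grip_width: 0.0617
```

Emit:
play_rows(
  steps=[
    [[0, 0, 0.2, 0, 0, 0, 0.5], [0, 0, 0.35, 0, 0, 0, 0.5], [0, 0, 0.4, 0, 0, 0, 0.5], [0, 0, 0.4, 0, 0, 0, 0.5]],
  ],
)

```text
time_s: 8.37
ee_pos: [0.5211, -0.0022, 0.0201]
eef_rot: [-3.141, 0.001, 0.043]
force: [0.7, 0.3, -0.6]
grip_width: 0.0619
```

Emit:
play_rows(
  steps=[
    [[0, 0, 0.1, 0, 0, 0, 0.5], [0, 0, 0.2, 0, 0, 0, 0.5], [0, 0, 0.2, 0, 0, 0, 0.5]],
  ],
)

```text
time_s: 8.62
ee_pos: [0.5216, -0.0023, 0.0195]
eef_rot: [-3.141, -0.0, 0.043]
force: [-5.6, 0.2, 15.4]
grip_width: 0.0619
```

Emit:
play_rows(
  steps=[
    [[0, 0, -0.05, 0, 0, 0, 0.5], [0, 0, -0.05, 0, 0, 0, 0.82], [0, 0, -0.05, 0, 0, 0, 0.82], [0, 0, -0.05, 0, 0, 0, 0.82], [0, 0, -0.05, 0, 0, 0, 0.82], [0, 0, -0.05, 0, 0, 0, 0.82], [0, 0, -0.05, 0, 0, 0, 0.82], [0, 0, -3, 0, 0, 0, 0.82], [0, 0, -6, 0, 0, 0, 0.82], [0, 0, -9, 0, 0, 0, 0.82], [0, 0, -12, 0, 0, 0, 0.82], [0, 0, -15, 0, 0, 0, 0.82], [0, 0, -15, 0, 0, -0.12, 0.82], [0, 0, -15, 0, 0, -0.24, 0.82], [0, 0, -15, 0, 0, -0.36, 0.82], [0, 0, -15, 0, 0, -0.48, 0.82], [0, 0, -15, 0, 0, -0.6, 0.82], [0, 0, -15, 0, 0, -0.72, 0.82], [0, 0, -15, 0, 0, -0.84, 0.82], [0, 0, -15, 0, 0, -0.96, 0.82]],
  ],
)

```text
time_s: 10.28
ee_pos: [0.5215, -0.0024, 0.1695]
eef_rot: [3.142, -0.0, 1.009]
force: [0.8, -0.6, 0.3]
grip_width: 0.077
```

Emit:
play_rows(
  steps=[
    [[0, 0, 0, 0, 0, -0.12, 0.82], [0, 0, 0, 0, 0, -0.24, 0.82], [0, 0, 0, 0, 0, -0.36, 0.82], [0, 0, 0, 0, 0, -0.48, 0.82], [0, 0, 0, 0, 0, -0.61, 0.82], [0, 0, 0, 0, 0, -0.61, 0.82], [0, 0, 0, 0, 0, -0.61, 0.82]],
  ],
)

```text
time_s: 10.87
ee_pos: [0.5214, -0.0024, 0.1694]
eef_rot: [3.141, -0.0, 1.615]
force: [-0.4, -0.1, 0.2]
grip_width: 0.0768
```

Run:
```python
from h import *
c=snap('wrist','w3'); o=ctrl.get_obs(); print(o['ee_pos'],o['eef_rot'])
cv2.imwrite('pics/w3c.png',cv2.resize(c['frame'][60:300,200:440],None,fx=2.5,fy=2.5,interpolation=cv2.INTER_CUBIC))
```

```text
[ 0.52140603 -0.00234627  0.16942593] [ 3.14139129e+00 -3.47373456e-04  1.61423184e+00]
```

View pics/w3c.png

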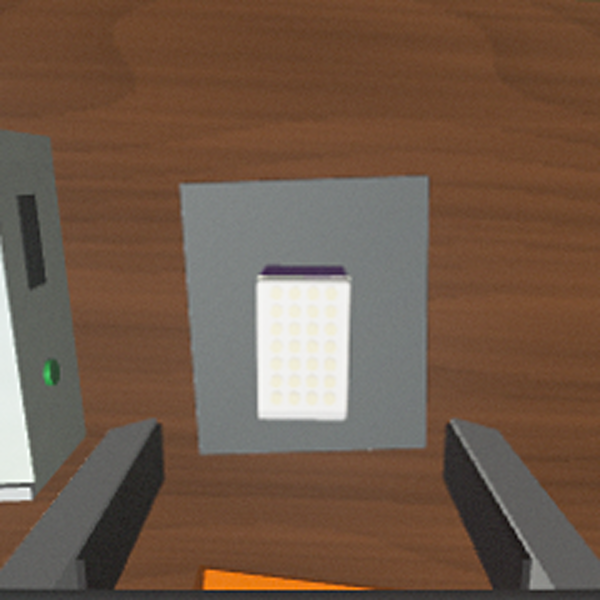

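Box stands upright in the middle of the mat, aligned with the jaws (crop (257–350, 278–420)). Taking it by its long sides.

Emit:
play_rows(
  steps=[
    [[0, 0, 4, 0, 0, 0, 0.75], [0, 0, 8, 0, 0, 0, 0.75], [0, 0, 12, 0, 0, 0, 0.75], [0, 0, 14, 0, 0, 0, 0.7], [0, 0, 14.7, 0, 0, 0, 0.7], [0, 0, 14.7, 0, 0, 0, 0.7], [0, 0, 14.7, 0, 0, 0, 0.3], [0, 0, 14.7, 0, 0, 0, 0.3], [0, 0, 14.7, 0, 0, 0, 0.3], [0, 0, 14.7, 0, 0, 0, 0.3], [0, 0, 14.7, 0, 0, 0, 0.3], [0, 0, 14.7, 0, 0, 0, 0.3], [0, 0, 14.7, 0, 0, 0, 0.3], [0, 0, 14.7, 0, 0, 0, 0.3]],
  ],
  force=20,
)

```text
time_s: 12.08
ee_pos: [0.522, -0.0023, 0.0235]
eef_rot: [3.14, -0.0, 1.614]
force: [-2.2, -0.5, 8.3]
grip_width: 0.0399
```

Emit:
play_rows(
  steps=[
    [[0, 0, -3, 0, 0, 0, 0.3], [0, 0, -7, 0, 0, 0, 0.3], [0, 0, -11, 0, 0, 0, 0.3], [0, 0, -15, 0, 0, 0, 0.3], [0, 0, -19, 0, 0, 0, 0.3], [2, 0.5, -22, 0, 0, 0, 0.3], [5, 1, -22.5, 0, 0, 0.05, 0.3], [9, 1.5, -22.5, 0, 0, 0.1, 0.3], [13, 2, -22.5, 0, 0, 0.15, 0.3], [17, 2.5, -22.5, 0, 0, 0.2, 0.3], [21, 3, -22.5, 0, 0, 0.25, 0.3], [25, 3.5, -22.5, 0, 0, 0.3, 0.3], [28, 4, -22.5, 0, 0, 0.32, 0.3], [29, 4, -22.5, 0, 0, 0.32, 0.3], [29, 4, -22.5, 0, 0, 0.32, 0.3], [29, 4, -22.5, 0, 0, 0.32, 0.3]],
  ],
)

```text
time_s: 13.42
ee_pos: [0.5489, 0.2886, 0.2484]
eef_rot: [3.14, -0.0, 1.295]
force: [-0.3, -0.3, -0.7]
grip_width: 0.0397
```

Run:
```python
from h import *
c=snap('wrist','w4'); o=ctrl.get_obs(); print(o['ee_pos'],o['eef_rot'],o['grip_width'])
T=np.array(c['world_to_cam']); print(-T[:3,:3].T@T[:3,3])
print(proj(c,[[.48,.28,.046]]))
```

```text
[0.54905959 0.28790934 0.24868355] [ 3.13987786e+00 -4.03878606e-04  1.29378176e+00] 0.039874227528520864
[0.47829542 0.30872297 0.42817244]
[[300.34624189 136.90893161]]
```

View pics/w4.png

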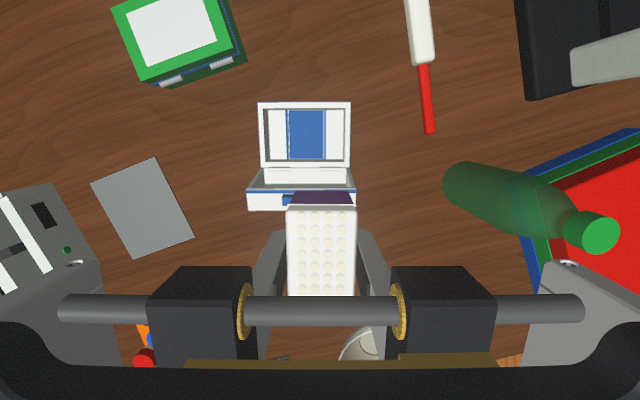

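Wrist view: the open case at (258–350, 102–167), the blue nest at (287–325, 109–160), and the lid leaning back under the held box. Zooming in for corners.

Run:
```python
from h import *
c=load('w4')
cv2.imwrite('pics/w4c.png',cv2.resize(c['frame'][92:222,236:366],None,fx=4.6,fy=4.6,interpolation=cv2.INTER_CUBIC))
```

```text
(no output)
```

View pics/w4c.png

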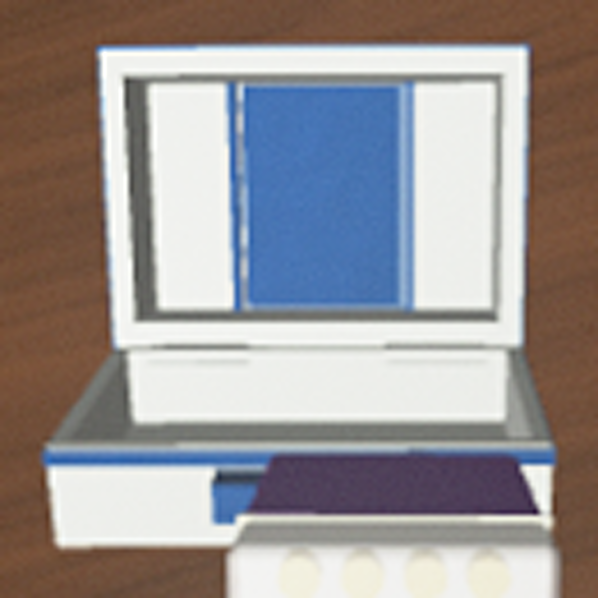

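Rim corners are clear in the crop: (99,46), (529,46), (523,347), (116,347). Lid mating edge runs (47,447)–(552,447).

Run:
```python
from h import *
from scipy.optimize import least_squares
c=load('w4'); px=lambda l:np.array([((u+.5)/4.6-.5+236,(v+.5)/4.6-.5+92) for u,v in l])
uv=px([(99,46),(529,46),(523,347),(116,347),(128,78),(502,78),(47,449),(552,447),(54,547)])
def pts(p):
    x,y,a,t=p; lx,lz=.042-.084*np.cos(t),.046+.084*np.sin(t)
    ox,oz=lx+.026*np.sin(t),lz+.026*np.cos(t)
    L=np.array([(-.042,-.06,.046),(-.042,.06,.046),(.042,.06,.046),(.042,-.06,.046),(-.035,-.054,.046),(-.035,.054,.046),(lx,-.06,lz),(lx,.06,lz),(ox,-.06,oz)])
    R=np.array([[np.cos(a),-np.sin(a),0],[np.sin(a),np.cos(a),0],[0,0,1]]); return L@R.T+[x,y,0]
s=least_squares(lambda p:(proj(c,pts(p))-uv).ravel(),[.48,.28,-.27,1.8]); p=s.x
print(p.round(4)); print(s.fun.reshape(-1,2).round(2).tolist()); print(pts(p)[[6,7,8]].round(3))
n=back(c,px([(246,86),(402,86),(402,305),(247,305)]),.0065); print('nest',n.mean(0))
row([p[0],p[1],.12],p[2]+np.pi/2)
```

```text
[ 0.4796  0.2856 -0.2777  1.7281]
[[0.44, 0.69], [-0.36, 0.69], [-0.66, 0.03], [-0.04, -0.04], [-0.99, -0.63], [0.76, -0.63], [-0.14, -0.31], [0.05, 0.23], [0.79, -0.06]]
[[0.516 0.213 0.129]
 [0.549 0.328 0.129]
 [0.541 0.206 0.125]]
nest [0.47925175 0.28610233 0.0065    ]
from [0.5491 0.2879 0.2487] [ 3.14  -0.     1.294] t 13.4667 F [ 0.1  0.4 -0.7] w 0.0399
row [-2.13 -6.64 12.86] [ 0.002 -0.     0.001]
```

Emit:
play_rows(
  steps=[
    [[-1, -3.5, 0, 0, 0, 0, 0.3], [-2.1, -6.6, 1, 0, 0, 0, 0.3], [-2.1, -6.6, 4, 0, 0, 0, 0.3], [-2.1, -6.6, 8, 0, 0, 0, 0.3], [-2.1, -6.6, 12, 0, 0, 0, 0.3], [-2.1, -6.6, 14, 0, 0, 0, 0.3], [-2.1, -6.6, 15, 0, 0, 0, 0.3], [-2.1, -6.6, 15, 0, 0, 0, 0.3]],
  ],
)

```text
time_s: 14.13
ee_pos: [0.4798, 0.2843, 0.0973]
eef_rot: [-3.142, 0.001, 1.292]
force: [0.5, 0.1, -0.4]
grip_width: 0.0399
```

```bash
python3 -c "
from h import *
row([.4795,.2857,.0285],-.278+np.pi/2)"
```

```text
from [0.4798 0.2843 0.0973] [-3.142e+00  1.000e-03  1.292e+00] t 14.1333 F [ 0.5  0.1 -0.4] w 0.0399
row [ 0.14 -0.06  6.88] [-0.     0.001 -0.   ]
```

Emit:
play_rows(
  steps=[
    [[0.15, -0.05, 1.5, 0, 0, 0, 0.3], [0.15, -0.05, 3, 0, 0, 0, 0.3], [0.15, -0.05, 4.5, 0, 0, 0, 0.3], [0.15, -0.05, 6, 0, 0, 0, 0.3], [0.15, -0.05, 6.8, 0, 0, 0, 0.3], [0.15, -0.05, 6.9, 0, 0, 0, 0.3]],
  ],
)

```text
time_s: 14.63
ee_pos: [0.48, 0.2853, 0.0285]
eef_rot: [-3.142, 0.001, 1.292]
force: [0.1, 0.0, -0.7]
grip_width: 0.0397
```

Emit:
play_rows(
  steps=[
    [[0, 0, 0.1, 0, 0, 0, 0.3], [0, 0, 0.2, 0, 0, 0, 0.3], [0, 0, 0.2, 0, 0, 0, 0.3]],
  ],
)

```text
time_s: 14.88
ee_pos: [0.4805, 0.2855, 0.0275]
eef_rot: [3.14, 0.0, 1.292]
force: [0.2, -0.4, -1.1]
grip_width: 0.0398
```

Emit:
play_rows(
  steps=[
    [[0, 0, 0.1, 0, 0, 0, 0.3], [0, 0, 0.18, 0, 0, 0, 0.3], [0, 0, 0.18, 0, 0, 0, 0.3]],
  ],
)

```text
time_s: 15.13
ee_pos: [0.481, 0.2857, 0.0265]
eef_rot: [3.139, -0.0, 1.292]
force: [-0.8, -0.6, 4.8]
grip_width: 0.04
```

Emit:
play_rows(
  steps=[
    [[0, 0, -0.05, 0, 0, 0, 0.3], [0, 0, -0.05, 0, 0, 0, 0.6], [0, 0, -0.05, 0, 0, 0, 0.6], [0, 0, -0.05, 0, 0, 0, 0.6], [0, 0, -0.05, 0, 0, 0, 0.6], [0, 0, -0.05, 0, 0, 0, 0.6], [0, 0, -2, 0, 0, 0, 0.6], [0, 0, -5, 0, 0, 0, 0.6], [0, 0, -9, 0, 0, 0, 0.6], [0, 0, -13, 0, 0, 0, 0.6], [0, 0, -17, 0, 0, 0, 0], [0, 0, -20.5, 0, 0, 0, 0], [0, 3, -20.5, 0, 0, 0, 0], [0, 7, -20.5, 0, 0, 0, 0], [0, 10.5, -20.5, 0, 0, 0, 0], [0, 11, -20.5, 0, 0, 0, 0], [0, 11, -20.5, 0, 0, 0, 0], [0, 11, -20.5, 0, 0, 0, 0]],
  ],
  force=10,
)

```text
time_s: 16.63
ee_pos: [0.5858, 0.2555, 0.2313]
eef_rot: [3.14, -0.0, 1.291]
force: [-0.8, 0.1, 0.3]
grip_width: 0.0068
```

Run:
```python
from h import *
c=snap('wrist','w5'); s=snap('top','top5')
R=np.array([[np.cos(-.278),-np.sin(-.278)],[np.sin(-.278),np.cos(-.278)]])
W=lambda x,z:[*(np.array([.4795,.2857])+R@[x,0]),z]
u=proj(c,[W(0,.06)])[0]; print(u)
x0,y0=int(u[0])-75,max(0,int(u[1])-65)
cr=c['frame'][y0:y0+130,x0:x0+150]; print(x0,y0)
cv2.imwrite('pics/w5c.png',cv2.resize(cr,None,fx=4,fy=4,interpolation=cv2.INTER_CUBIC))
row(W(.112,.108),-.278+np.pi/2)
for t in [1.73,1.57,1.4,1.2,1,.8,.6,.4,.25,.1,0]:
    print(t,((.042-.070*np.cos(t)+.026*np.sin(t)+.008)*100).round(2),((.046+.070*np.sin(t)+.026*np.cos(t))*100).round(2))
```

```text
[320.40874269  97.34069022]
245 32
from [0.5854 0.256  0.232 ] [ 3.140e+00 -1.000e-03  1.293e+00] t 16.7333 F [-0.1  0.2 -0.7] w 0.0009
row [-0.06  0.18 12.4 ] [ 0.002 -0.001 -0.   ]
1.73 8.68 11.1
1.57 7.59 11.6
1.4 6.37 11.94
1.2 4.89 12.07
1 3.41 11.9
0.8 1.99 11.43
0.6 0.69 10.7
0.4 -0.43 9.72
0.25 -1.14 8.85
0.1 -1.71 7.89
0 -2.0 7.2
```

View pics/w5c.png

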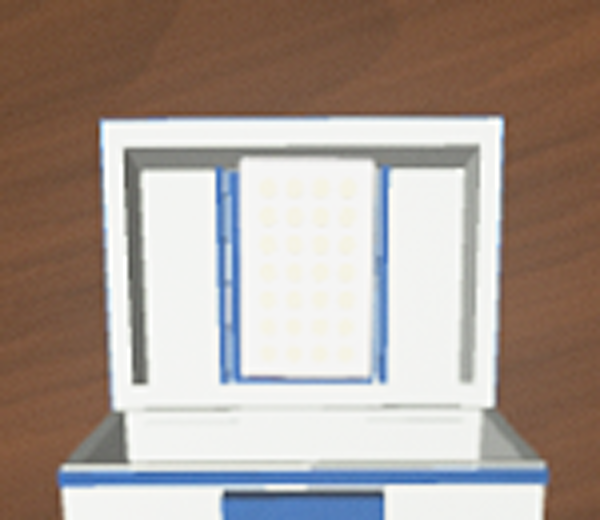

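Box stands squarely in the nest, released (crop (240–378, 158–378)). Going down behind the lid, then swinging it.

Emit:
play_rows(
  steps=[
    [[-0.05, 0.2, 4, 0, 0, 0, 0], [-0.05, 0.2, 8, 0, 0, 0, 0], [-0.05, 0.2, 11, 0, 0, 0, 0], [-0.05, 0.2, 12.4, 0, 0, 0, 0], [-0.05, 0.2, 12.4, 0, 0, 0, 0], [-0.05, 0.2, 12.4, 0, 0, 0, 0]],
  ],
)

```text
time_s: 17.23
ee_pos: [0.5869, 0.2555, 0.1087]
eef_rot: [3.14, -0.001, 1.293]
force: [-1.1, -0.2, 0.3]
grip_width: 0.0005
```

Emit:
play_rows(
  steps=[
    [[0, -1.2, 0, 0, 0, 0, 0], [0, -2.5, -0.3, 0, 0, 0, 0], [0, -3.6, -0.8, 0, 0, 0, 0], [0, -4.85, -1.15, 0, 0, 0, 0], [0, -5.6, -1.2, 0, 0, 0, 0], [0, -6.3, -1.25, 0, 0, 0, 0], [0, -7.1, -1.2, 0, 0, 0, 0], [0, -7.8, -1.1, 0, 0, 0, 0], [0, -8.5, -0.9, 0, 0, 0, 0], [0, -9.2, -0.65, 0, 0, 0, 0], [0, -9.85, -0.3, 0, 0, 0, 0], [0, -10.5, 0.1, 0, 0, 0, 0], [0, -11.1, 0.6, 0, 0, 0, 0], [0, -11.65, 1.1, 0, 0, 0, 0], [0, -11.65, 1.1, 0, 0, 0, 0]],
  ],
)

```text
time_s: 18.48
ee_pos: [0.4734, 0.2874, 0.096]
eef_rot: [3.141, 0.001, 1.294]
force: [-0.1, -0.3, -0.4]
grip_width: 0.0006
```

Emit:
play_rows(
  steps=[
    [[0, -0.4, 0.5, 0, 0, 0, 0], [0, -0.7, 0.9, 0, 0, 0, 0], [0, -1.0, 1.4, 0, 0, 0, 0], [0, -1.25, 1.8, 0, 0, 0, 0], [0, -1.4, 2.1, 0, 0, 0, 0], [0, -1.5, 2.4, 0, 0, 0, 0], [0, -1.5, 2.5, 0, 0, 0, 0], [0, -1.5, 2.5, 0, 0, 0, 0]],
  ],
)

```text
time_s: 19.15
ee_pos: [0.459, 0.2915, 0.0721]
eef_rot: [3.141, 0.001, 1.294]
force: [-6.0, -3.4, 15.4]
grip_width: 0.0007
```

Run:
```python
from h import *
print({k:np.round(v,4) for k,v in ctrl.get_obs().items() if k in('ee_pos','force','time_s')})
a=snap('scene','s6')
x=cv2.resize(a['frame'][110:190,320:420],None,fx=6,fy=6,interpolation=cv2.INTER_CUBIC)
cv2.imwrite('pics/s6c.png',x)
```

```text
{'time_s': np.float64(19.15), 'ee_pos': array([0.459 , 0.2915, 0.0721]), 'force': array([-5.9834, -3.4104, 15.447 ])}
```

View pics/s6c.png

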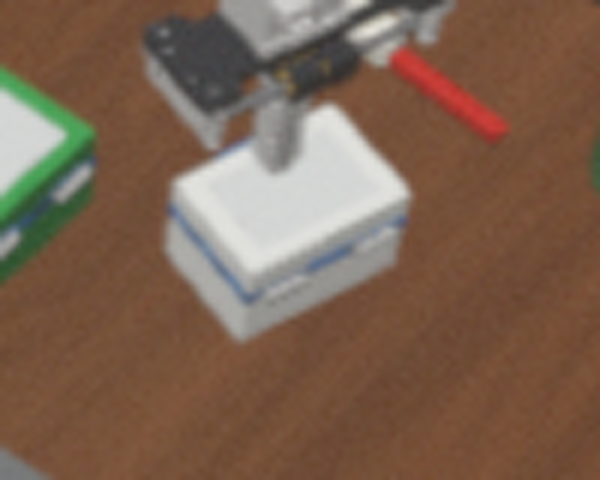

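Lid looks shut, and the tip presses at z 0.072 with 15 N, which is the expected shut height. Retreating, then a last look at lid and steriliser.

Emit:
play_rows(
  steps=[
    [[0, 0, -0.5, 0, 0, 0, 0], [0, 0, -2, 0, 0, 0, 0], [0, 0, -5, 0, 0, 0, 0], [0, 0, -9, 0, 0, 0, 0], [0, 0, -13, 0, 0, 0, 0], [-4, -2, -16, 0, 0, 0, 0], [-8, -5, -18, 0, 0, 0, 0], [-12, -9, -18, 0, 0, 0, 0], [-15, -12, -18, 0, 0, 0, 0], [-15, -12, -18, 0, 0, 0, 0], [-15, -12, -18, 0, 0, 0, 0]],
  ],
)

```text
time_s: 20.12
ee_pos: [0.2989, 0.1783, 0.2532]
eef_rot: [3.139, -0.001, 1.294]
force: [-0.6, 0.1, 0.1]
grip_width: 0.0003
```

Run:
```python
from h import *
o=ctrl.get_obs(); print(o['ee_pos'],o['force'].round(1))
a=snap('scene','s7'); t=snap('top','t7')
x=cv2.resize(a['frame'][115:185,325:415],None,fx=6,fy=6,interpolation=cv2.INTER_CUBIC)[:, :540]
y=cv2.resize(a['frame'][190:300,225:330],None,fx=2.4,fy=3.8,interpolation=cv2.INTER_CUBIC)[:420]
cv2.imwrite('pics/s7c.png',np.hstack([x,y[:x.shape[0]]])); 
# closed-lid predicted corners vs picture (crop px)
R=np.array([[np.cos(-.278),-np.sin(-.278)],[np.sin(-.278),np.cos(-.278)]])
for th in (0,.035,.07):
    P=[]
    for yy in (-.06,.06):
        x_,z_=.042-.084*np.cos(th)+.026*np.sin(th),.046+.084*np.sin(th)+.026*np.cos(th)
        P.append([*(np.array([.4795,.2857])+R@[x_,yy]),z_])
    print(th,((proj(a,P)-[325,115])*6).round(1).tolist())
# red knob blob in scene
f=a['frame'].astype(int); m=((f[...,2]>120)&(f[...,1]<70)&(f[...,0]<80)).astype(np.uint8)
m[:190]=0; m[:,330:]=0
v,u=np.nonzero(m); print('knob px',u.mean(),v.mean(),len(u))
S=np.array([.5205,-.231]); Q=np.array([[np.cos(.075),-np.sin(.075)],[np.sin(.075),np.cos(.075)]])
for lift in (0,.012): print(lift,proj(a,[[*(S+Q@[0,.01-.086]),.108+lift]]))
```

```text
[0.2989498  0.17827013 0.25316891] [-0.6  0.1  0.1]Traceback (most recent call last):
  File "<stdin>", line 6, in <module>
    return _nx.concatenate(arrs, 1, dtype=dtype, casting=casting)
           ~~~~~~~~~~~~~~~^^^^^^^^^^^^^^^^^^^^^^^^^^^^^^^^^^^^^^^
ValueError: all the input array dimensions except for the concatenation axis must match exactly, but along dimension 0, the array at index 0 has size 420 and the array at index 1 has size 418
```

Run:
```python
from h import *
a=load('s7')
x=cv2.resize(a['frame'][115:185,325:415],None,fx=6,fy=6,interpolation=cv2.INTER_CUBIC)
y=cv2.resize(a['frame'][190:300,225:330],(250,420),interpolation=cv2.INTER_CUBIC)
cv2.imwrite('pics/s7c.png',np.hstack([x,y]))
R=np.array([[np.cos(-.278),-np.sin(-.278)],[np.sin(-.278),np.cos(-.278)]])
for th in (0,.035,.07):
    x_,z_=.042-.084*np.cos(th)+.026*np.sin(th),.046+.084*np.sin(th)+.026*np.cos(th)
    print(th,((proj(a,[[*(np.array([.4795,.2857])+R@[x_,yy]),z_] for yy in (-.06,.06)])-[325,115])*6).round(1).tolist())
f=a['frame'].astype(int); m=(f[...,2]>120)&(f[...,1]<70)&(f[...,0]<80); m[:190]=0; m[:,330:]=0
v,u=np.nonzero(m); print('knob px',u.mean(),v.mean(),len(u))
S=np.array([.5205,-.231]); Q=np.array([[np.cos(.075),-np.sin(.075)],[np.sin(.075),np.cos(.075)]])
for lift in (0,.012): print(lift,proj(a,[[*(S+Q@[0,.01-.086]),.108+lift]]))
```

```text
0 [[139.0, 148.3], [296.2, 72.0]]
0.035 [[140.2, 146.4], [297.7, 69.9]]
0.07 [[141.5, 144.6], [299.3, 68.0]]
knob px 258.1607142857143 253.33928571428572 56
0 [[257.87211754 254.31911146]]
0.012 [[257.3648354  252.80174027]]
```

View pics/s7c.png

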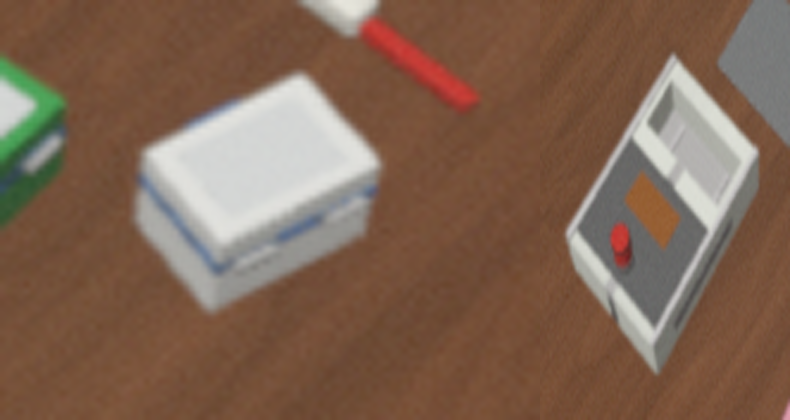

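Case looks closed evenly with the seam parallel, and the cover is open with the well empty. The knob-height pixel check is ambiguous, so I calibrate it against the first picture, where the knob was known to be down.

Run:
```python
from h import *
S=np.array([.5205,-.231]); Q=np.array([[np.cos(.075),-np.sin(.075)],[np.sin(.075),np.cos(.075)]])
for n,s in (('scene0',0),('s7',.086),('top0',0),('t7',.086)):
    a=load(n); ex=proj(a,[[*(S+Q@[0,.01-s]),.108+l]for l in(0,.012)])
    f=a['frame'].astype(int); m=(f[...,2]>120)&(f[...,1]<70)&(f[...,0]<80)
    v,u=np.nonzero(m); k=np.hypot(u-ex[0,0],v-ex[0,1])<12
    print(n,'offset from down',np.array([u[k].mean(),v[k].mean()])-ex[0],'lift shift',ex[1]-ex[0],k.sum())
```

```text
scene0 offset from down [ 0.31637689 -1.06601055] lift shift [-0.33011292 -1.64878751] 54
s7 offset from down [ 0.28859675 -0.97982574] lift shift [-0.50728213 -1.51737119] 56
top0 offset from down [-1.03659181 -0.26476345] lift shift [ 0.61381486 -0.43655916] 21
t7 offset from down [ 0.01266903 -0.70545495] lift shift [ 0.86031899 -0.45552648] 30
```

Run:
```python
from h import *
S=np.array([.5205,-.231]); Q=np.array([[np.cos(.075),-np.sin(.075)],[np.sin(.075),np.cos(.075)]])
vv,uu=np.mgrid[:400,:640]
for n,s in (('scene0',0),('s7',.086),('top0',0),('t7',.086)):
    a=load(n); ex=proj(a,[[*(S+Q@[0,.01-s]),.108+l]for l in(0,.012)])
    f=a['frame'].astype(float); w=np.clip(f[...,2]-f[...,1]*.5-f[...,0]*.5-40,0,None)*(f[...,1]<100)*(np.hypot(uu-ex[0,0],vv-ex[0,1])<7)
    print(n,np.array([(uu*w).sum(),(vv*w).sum()])/w.sum()-ex[0],'lift',ex[1]-ex[0])
```

```text
scene0 [ 0.50690973 -1.59319553] lift [-0.33011292 -1.64878751]
s7 [ 0.36632354 -1.4035018 ] lift [-0.50728213 -1.51737119]
top0 [ 0.17937673 -0.61435858] lift [ 0.61381486 -0.43655916]
t7 [ 0.5295162  -0.80437192] lift [ 0.86031899 -0.45552648]
```

The soft-weighted check shows the knob down, with no lift-sized shift in the scene view. Handing in.

```bash
python3 -c "
from h import *
ctrl.hand_in(); print(ctrl.get_obs()['time_s'])"
```

```text
the job is handed in; nothing more can be done
the job is handed in; nothing more can be done
```

The whole sequence was carried out in about 20 s of robot time and the job is handed in; no verdict was reported.

**What was done:** I lifted the plunger and slid the cover 86.6 mm to its stop, then let the knob back down. The tip box came out by its short ends and was stood on the mat and released. I took it again by its long sides, set it in the blue nest and released it, then swung the case lid shut.

**Last checks:**
- **Cover:** the scene picture shows it open with the well empty.
- **Plunger:** knob height is the weakest check. In the scene view the knob sits as it did at the start, within 0.2 px. A first, cruder colour check in the top view shifted by about what a raised knob would. A finer one moved only 0.35 px there, under half of that, so I judged it down.
- **Tip box:** the wrist picture taken before closing shows it upright, square in the nest and released. It was put down about 1.5 mm from my measured case centre in x, and it is not visible since the lid closed.
- **Case lid:** the tip pressed it at z = 72 mm with 15 N, the expected shut height, and the seam looks even in the scene picture. Lid corners sit within about 1 px of the shut position. That view can hardly tell 0 from 0.035 rad, so the press height is the real evidence.
- **Bystanders and arm:** I planned the paths clear of the bystanders and did not check their positions at the end. The arm was standing clear of everything, with wrist force near zero.

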